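# Break down the stacked tap manifold and park its parts

### The arm

A 6-joint arm with a two-finger parallel gripper is mounted at the origin on the work surface. World frame = base frame: x ahead of the robot, y to its left, z up, the work surface at z = 0. Lengths are in m, angles in rad, forces in N, time in s.
With the tool pointing down it reaches from about 0.4 to 0.825 m from the base axis. Payload 7 kg.
Tool frame: the origin (TCP) lies midway between the tips of the shut fingers; the grasp point (between the pads) lies 19 mm behind it; y points along the fingers, z is the direction in which the jaws open and shut, and the axes are right-handed (so a half turn about y gives the same grasp; the last joint's range is limited). The gripper opens to 88 mm and grips with 3 to 60 N. Pads are 19 mm wide; open, the fingers measure 130 mm over their backs; the gripper's body (78 mm by 193 mm) begins 47 mm behind the grasp point.
Start: joints at [1.506, 0.359, 0.012, 0, -1.224, -0.288], TCP at [0.233, 0.633, 0.227] pointing down, gripper open.
Joint ranges: [-3.07, 3.07], [-1.43, 2.12], [-1.02, 1.25], [-3.03, 1.67], [-3.05, -0], [-3.03, 3.03]. Speed limits (rad/s): [2.39, 2.39, 3.01, 3.14, 3.14, 3.14].

### API

Orientations are given as [roll, pitch, yaw] about the fixed x, y, z axes, in that order (R = Rz(yaw) Ry(pitch) Rx(roll)).
In Python, from station import status, cams, env gives the robot as it stands. The module is installed in compiled form; this text tells all that it offers.
- The arm moves only by the tool jog_arm, never from a script. Its argument "moves" is text: rows parted by semicolons, each of 7 numbers parted by spaces: the closure, from -1 (fully open) to 1 (shut), then the shift along the tool's x, y, z in mm, then the turn, a rotation vector about the tool's x, y, z in rad. A call has 1 to 10 rows; each row shifts and turns the commanded pose from where the row before left it, along the tool's axes as they then stand; what a row does not reach is not made up. A row lasts 1/8 s, in which the tool goes at most 62.5 mm and 10.7 degrees, less where a joint would pass 70% of its speed; a pose out of reach is approached as far as the arm can. A call with a gripper value outside its range is refused whole. The fingers move at their own pace and stop on an object; the grip force is fixed at half the most. Time passes only in rows, so rows that do not move let the fingers close. It gives the time, the measured TCP pose, the force and the opening at its end, in the units of the state.
- status.read_state(): the state, without advancing time (a new reading comes with each control period).
- cams.grab_frame(name): name is "scene" or "top"; returns a dict with "color" (480x640x3 uint8, red, green, blue), "z_map" (480x640 float32, m along the optical axis (not along the pixel's ray), 0 where there is no reading), "intrinsics" (3x3 intrinsics, pixels), "k1" (the pictures are not rectified: a ray, as slopes to the right and down, at radius r is drawn at 1 + k1 r^2 times it, then the intrinsics apply), "R" (3x3) and "t" (3): a world point X has camera coordinates R X + t. Camera axes: x right, y down, z forward; pixel columns grow to the right and rows downward; lengths in m; the calibration is good to about 2 mm. A picture is of the moment at which its call begins.
- env.sign_off(): hands the job in, once; it reports no verdict.
The state is a dict: "time": time; "qpos": joint angles; "joint_vel": joint speeds; "joint_efforts": joint torques, N m; "ee_pos": TCP position; "tool_rot": TCP orientation; "wrist_force": force on the tool from outside, world axes, zero at the start; "wrist_torque": the same for the moment, N m; "finger_gap": opening from 0.0 (shut) to 1.0 (fully open).
Only numpy, scipy, OpenCV 4.12 (cv2) and the standard library are available. Lean on these libraries where they do the work, as an engineer would, in place of code of your own. Each camera call takes 0.05 s, during which the arm holds its last target. There are 200 camera calls.

### The job

Take the stack of brass plugs and blue manifold apart from the top down, one piece at a time: stand each plug upright in the round dish of its own size (smallest plug in the smallest dish, and so on), then lay the manifold flat in the oblong tray, along it. Everything must end flat inside its rim and let go. Set the parts down without dropping or toppling any, do not press the red button, and leave the pitot tube where it is.

Things in the scene. Friction and masses are not known exactly. Their poses are not given: they have to be found in the camera images.
- manifold_center (a point): Blue polymer manifold block, 90 x 56 x 40 mm (x, y, z), loose; at the start it stands flat on the counter and carries all three plugs. The point is its centre, half-way up (20 mm above its underside); x runs along its 90 mm length, z up. Either end may point either way. About 0.25 kg.
- plug_large_center (a point): The large of three round brass knurled plugs, a plain upright cylinder 50 mm across and 40 mm high, flat at both ends; loose, and at the start it stands on the middle of the manifold. The point is its centre, 20 mm above its underside; z is its axis, up.
- plug_medium_center (a point): The medium of three round brass knurled plugs, a plain upright cylinder 34 mm across and 40 mm high, flat at both ends; loose, and at the start it stands on the large plug. The point is its centre, 20 mm above its underside; z is its axis, up.
- plug_small_center (a point): The small of three round brass knurled plugs, a plain upright cylinder 22 mm across and 40 mm high, flat at both ends; loose, and at the start it stands on the medium plug, at the top of the stack. The point is its centre, 20 mm above its underside; z is its axis, up.
- dish_large: The largest of three round steel parking dishes with black floors, 82 mm across outside and 74 mm inside, fixed to the counter. Its floor is 4 mm above the counter and its rim stands 4 mm above the floor (so fingertips should be kept more than 4 mm above the floor on release). The origin is the centre of its underside, on the counter. For the large plug.
- dish_medium: The middle-sized of three round steel parking dishes with black floors, 62 mm across outside and 54 mm inside, fixed to the counter. Its floor is 4 mm above the counter and its rim stands 4 mm above the floor (so fingertips should be kept more than 4 mm above the floor on release). The origin is the centre of its underside, on the counter. For the medium plug.
- dish_small: The smallest of three round steel parking dishes with black floors, 46 mm across outside and 38 mm inside, fixed to the counter. Its floor is 4 mm above the counter and its rim stands 4 mm above the floor (so fingertips should be kept more than 4 mm above the floor on release). The origin is the centre of its underside, on the counter. For the small plug.
- tray: Oblong steel tray with a black floor, 118 x 84 mm outside, 110 x 76 mm inside, fixed to the counter; its floor is 4 mm above the counter and its rim stands 4 mm above the floor. The origin is the centre of its underside, on the counter; x runs along its length, z up. For the manifold.
- button (a joint): Red mushroom button, 42 mm across, on a red 70 mm square box; its top is 74 mm above the counter. Metres pressed, 0 = out, 0.006 = fully down. It shuts the rig's air: not to be pressed. The box stands about 0.70 m ahead of the robot, near the middle of the counter's far half.
- pitot_center (a point): Chrome pitot tube section, 16 mm across and 220 mm long, lying across the far part of the counter in two 36 mm clamp blocks; loose, to be left alone. The point is on its axis, 18 mm above the counter; the tube runs along its y.
Things that resemble listed ones, but are neither listed nor needed, are in the scene too. What is shaped like the part that bears plug_small_center but turquoise or white is not meant.

How it is judged:
On the way, in this order (a step that is already met when the one before it is completed fails the run):
1. the small plug stands in its dish, let go (horizontal distance between plug_small_center and dish_small below 0.0095 m and z of plug_small_center in the frame of dish_small between 0.021 and 0.0265 m and angle between plug_small_center's own z axis and vertical below 0.08 rad and linear speed of plug_small below 0.02 m/s and angular speed of plug_small below 0.2 rad/s and contact force between plug_small and the fingers below 0.1 N), for 0.2 s.
2. the medium plug stands in its dish, let go (horizontal distance between plug_medium_center and dish_medium below 0.0115 m and z of plug_medium_center in the frame of dish_medium between 0.021 and 0.0265 m and angle between plug_medium_center's own z axis and vertical below 0.08 rad and linear speed of plug_medium below 0.02 m/s and angular speed of plug_medium below 0.2 rad/s and contact force between plug_medium and the fingers below 0.1 N), for 0.2 s.
3. the large plug stands in its dish, let go (horizontal distance between plug_large_center and dish_large below 0.0135 m and z of plug_large_center in the frame of dish_large between 0.021 and 0.0265 m and angle between plug_large_center's own z axis and vertical below 0.08 rad and linear speed of plug_large below 0.02 m/s and angular speed of plug_large below 0.2 rad/s and contact force between plug_large and the fingers below 0.1 N), for 0.2 s.
4. the manifold lies in the tray, let go (horizontal distance between manifold_center and tray below 0.0155 m and z of manifold_center in the frame of tray between 0.021 and 0.0265 m and angle between manifold_center's own z axis and vertical below 0.06 rad and angle between the x axis of manifold_center and the x axis of tray, either way round below 0.27 rad and linear speed of manifold below 0.02 m/s and angular speed of manifold below 0.2 rad/s and contact force between manifold and the fingers below 0.1 N), for 0.2 s.
At the end, for the whole second after the job is handed in: Each plug upright (0.08 rad) on the floor of its own dish, centred to 13.5 (large), 11.5 (medium) or 9.5 mm (small); the manifold flat in the tray, centre within 15.5 mm, length within 0.27 rad of the tray's, either way round; all released and at rest (all of step 1 and all of step 2 and all of step 3 and all of step 4); the robot touches nothing.
It fails at once if a plug or the manifold topples (tilts by more than 0.6 rad) (angle between any of plug_small_center, plug_medium_center, plug_large_center, manifold_center's own z axis and vertical above 0.6 rad).
It fails at once if a plug or the manifold is dropped (falls free, touching nothing, faster than 0.6 m/s: about 20 mm) ((linear speed of plug_small above 0.6 m/s and contact force between plug_small and anything else below 0.05 N) or (linear speed of plug_medium above 0.6 m/s and contact force between plug_medium and anything else below 0.05 N) or (linear speed of plug_large above 0.6 m/s and contact force between plug_large and anything else below 0.05 N) or (linear speed of manifold above 0.6 m/s and contact force between manifold and anything else below 0.05 N)).
It fails at once if the red button is pressed (value of joint button above 0.003 m).
It fails at once if the pitot tube section is pushed away by more than 20 mm (distance of pitot_center from where it was at the start of the episode above 0.02 m).
It also fails if it takes over 141 s, if anything falls off the work surface, if the arm or the gripper's body presses on something with over 40 N, if the wrist force passes 120 N, or if a joint passes its speed limit or range.

## Working session

There is one attempt and no reset: what is moved stays moved. The work goes in short steps, Python scripts to look and compute and a tool call to move; the robot and the scene stay as the last step left them, time stands still between calls to the robot, and variables do not carry over. Pictures are saved under pics/ and viewed, about 12 in all and at most 16, crops included, and the job is handed in when it is done.

Besides the shell and the picture viewer there is one more tool, called after "Emit:" as name(argument=value, ...), one argument or row to a line, values as JSON. jog_arm: Moves the arm, as the interface text tells. Its arguments: {"type":"object","properties":{"moves":{"type":"string"}},"required":["moves"]}

```bash
mkdir -p pics && cat > h.py <<'E'
import numpy as np, cv2
from station import status, cams, env
def grab(n):
    f=cams.grab_frame(n); np.savez(f'{n}.npz',**f); return f
def load(n): return dict(np.load(f'{n}.npz'))
def save(f,name,box=None,s=1):
    im=f['color'][...,::-1]
    if box: im=im[box[1]:box[3],box[0]:box[2]]
    cv2.imwrite(f'pics/{name}.png',cv2.resize(im,None,fx=s,fy=s,interpolation=cv2.INTER_CUBIC))
def world(f):
    K=f['intrinsics'];v,u=np.mgrid[:480,:640]
    xd=(u-K[0,2])/K[0,0];yd=(v-K[1,2])/K[1,1];x,y=xd.copy(),yd.copy()
    for _ in range(8):
        g=1+f['k1']*(x*x+y*y);x=xd/g;y=yd/g
    z=f['z_map'];P=np.stack([x*z,y*z,z],-1)
    return (P-f['t'])@f['R']
E
python3 - <<'E'
from h import *
print(status.read_state())
for n in('top','scene'):
    f=grab(n);save(f,n+'0');print(n,f['intrinsics'],f['k1'],f['R'],f['t'])
E
```

```text
{'time': 0.0, 'qpos': array([ 1.50613984e+00,  3.59370539e-01,  1.10565246e-02, -3.31835139e-04,
       -1.22410427e+00, -2.88137629e-01]), 'joint_vel': array([ 0.00019466,  0.00047934, -0.00181274,  0.00212973,  0.0002589 ,
       -0.00105621]), 'joint_efforts': array([ 2.96361559e-04, -5.82723570e+01,  2.93050611e+01,  6.99729413e+00,
        7.00452380e-03, -1.61287462e-04]), 'ee_pos': array([0.23306567, 0.6329633 , 0.22563555]), 'tool_rot': array([-1.56915258e+00,  1.61861829e-04,  2.78868566e+00]), 'wrist_force': array([-0.31639979,  0.36971937,  0.79357849]), 'wrist_torque': array([-0.0200747 ,  0.02516747,  0.04201225]), 'finger_gap': 0.9993083965395942}
top [[465.47339      0.         317.29386823]
 [  0.         465.47339    237.2702676 ]
 [  0.           0.           1.        ]] -0.06220911352120898 [[-0.01431268 -0.99958579 -0.02496804]
 [-0.99727616  0.01607767 -0.07198448]
 [ 0.07235609  0.02386974 -0.99709319]] [0.02444373 0.6402964  1.07207743]
scene [[477.80740289   0.         313.92360702]
 [  0.         477.80740289 237.71919978]
 [  0.           0.           1.        ]] -0.05290245659072606 [[ 0.66006956  0.75098335 -0.01822588]
 [ 0.50989148 -0.46571745 -0.72326892]
 [-0.55165103  0.46811457 -0.69032593]] [-0.40158257 -0.25173864  1.28052147]
```

View pics/top0.png

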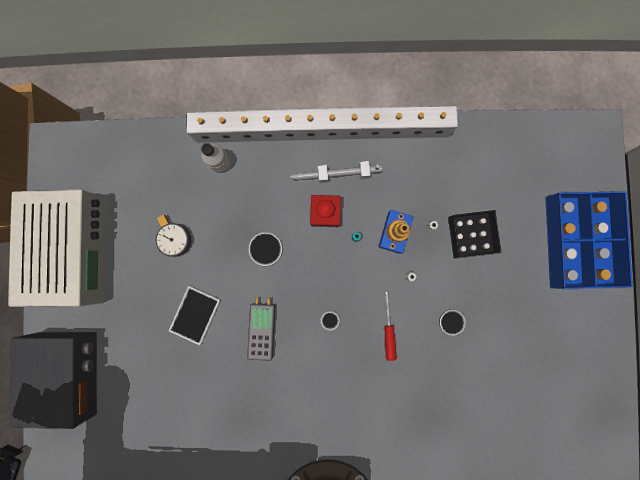

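View pics/scene0.png

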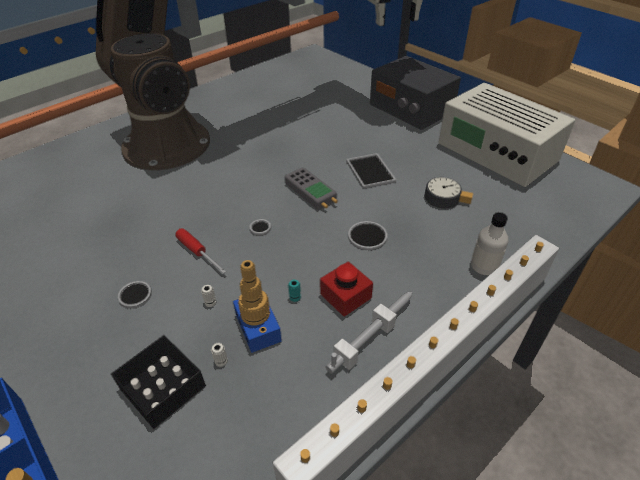

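The top view shows the stack near (398,230), the large dish at (265,249), small dish at (330,321), medium dish at (452,322), tray at (194,315) and button at (326,210). White and turquoise decoys stand around the stack, at (433,225), (412,277) and (357,237).

```bash
cat >> h.py <<'E'
def rays(f,uv,z):
    "pixels -> world points on plane height z"
    K=f['intrinsics'];uv=np.atleast_2d(np.float64(uv));d=(uv-[K[0,2],K[1,2]])/[K[0,0],K[1,1]];p=d.copy()
    for _ in range(8): p=d/(1+f['k1']*(p**2).sum(1,keepdims=True))
    r=np.c_[p,np.ones(len(p))]@f['R'];c=-f['R'].T@f['t']
    return c+r*((z-c[2])/r[:,2])[:,None]
E
python3 - <<'E'
from h import *
for n in('top','scene'):
    f=load(n);g=f['color'].max(-1)
    seeds=dict(top=dict(L=(265,249),S=(330,321),M=(452,322),T=(194,315)),scene=dict(L=(368,235),S=(260,227),M=(135,294),T=(370,170)))[n]
    W=world(f);print(n,'counter z',np.median(W[260:300,330:360,2]))
    _,lab=cv2.connectedComponents((g<50).astype(np.uint8))
    for k,(u,v) in seeds.items():
        m=(lab==lab[v,u]).astype(np.uint8)
        c=max(cv2.findContours(m,0,1)[0],key=cv2.contourArea)
        w=rays(f,c.reshape(-1,2),.005)[:,:2]
        r=cv2.minAreaRect((w*1000).astype(np.float32))
        print(k,g[v,u],m.sum(),np.round(r[0],1),np.round(r[1],1),round(r[2],1))
    C=f['color'].astype(int);R,G,B=C[...,0],C[...,1],C[...,2]
    reg=(abs(W[...,0]-.6)<.14)&(W[...,1]<-.05)&(W[...,1]>-.32)
    br=reg&(R>B+40)&(G>B+15)&(W[...,2]>.02)
    for a,b in((.033,.047),(.05,.07),(.072,.085),(.09,.11),(.113,.125),(.13,.15),(.154,.17)):
        m=br&(W[...,2]>a)&(W[...,2]<b)
        P=W[m]*1000
        if len(P)>5:
            p=P[:,:2]; print(a,b,len(p),p.mean(0).round(1),np.percentile(p,[2,98],axis=0).round(1).tolist(), P[:,2].mean().round(1))
    bl=reg&(B>R+60)&(W[...,2]>.03)&(W[...,2]<.05)
    p=(W[bl][:,:2]*1000).astype(np.float32);r=cv2.minAreaRect(p);print('manifold',len(p),r, W[bl][:,2].mean())
E
```

```text
top counter z -1.722893892811243e-05
L 39 646 [615.8 141. ] [67.5 67.2] 89.1
S 40 149 [444.1 -10.9] [30.8 30.6] 89.3
M 40 341 [ 436.2 -300.2] [47.4 47. ] 88.9
T 38 1298 [459.9 313.4] [ 72.3 106. ] 65.4
0.033 0.047 32 [ 651.2 -166.7] [[611.8, -183.1], [690.4, -146.2]] 40.8
0.05 0.07 28 [ 642.8 -150.4] [[626.4, -162.8], [665.5, -144.9]] 60.5
0.072 0.085 139 [ 648.5 -161.9] [[627.6, -189.4], [672.4, -146.8]] 79.6
0.09 0.11 27 [ 642.3 -158.7] [[631.6, -176.4], [659.9, -152.3]] 101.2
0.113 0.125 78 [ 645.7 -163.4] [[632.4, -182.2], [663.9, -152.8]] 119.3
0.13 0.15 17 [ 643.9 -161.7] [[636.4, -172.0], [655.1, -157.7]] 141.3
0.154 0.17 66 [ 646.4 -167.4] [[636.8, -175.9], [657.1, -159.1]] 159.4
manifold 496 ((660.6671142578125, -136.13803100585938), (124.14468383789062, 90.7608871459961), 73.69913482666016) 0.039629009437384705
scene counter z 0.04745521469383042
L 35 561 [617.2 141.8] [66.1 65.1] 80.7
S 36 107 [444.1 -11. ] [30.6 27. ] 70.8
M 36 378 [ 433.9 -299.1] [46.8 45.3] 63.2
T 40 679 [459.7 315.5] [ 69.7 100.9] 65.3
0.033 0.047 68 [ 672.2 -180.8] [[648.9, -193.5], [689.8, -158.9]] 44.0
0.05 0.07 191 [ 666.6 -179.1] [[646.7, -193.5], [674.9, -155.3]] 60.9
0.072 0.085 324 [ 660.6 -175.4] [[635.5, -192.9], [674.4, -148.4]] 79.5
0.09 0.11 142 [ 658.9 -174.8] [[645.6, -185.0], [665.5, -157.4]] 101.0
0.113 0.125 185 [ 655.2 -173.2] [[638.5, -184.1], [664.6, -156.2]] 119.3
0.13 0.15 101 [ 654.1 -171.7] [[645.6, -178.1], [658.5, -160.3]] 141.2
0.154 0.17 104 [ 650.3 -169.4] [[640.3, -177.5], [657.7, -160.2]] 159.2
manifold 465 ((661.7611083984375, -138.01109313964844), (121.7046890258789, 90.13802337646484), 72.86091613769531) 0.040457777435938314
```

```bash
cat >> h.py <<'E'
from scipy.spatial.transform import Rotation as Ro
def go(x,y,z,yaw=None):
    "print tool-axis shift in mm (and turn about tool y) to a world target in mm"
    s=status.read_state();R=Ro.from_euler('xyz',s['tool_rot'])
    d=R.inv().apply(np.array([x,y,z])-s['ee_pos']*1000)
    print('t',round(s['time'],2),'at',(s['ee_pos']*1000).round(1),'rot',s['tool_rot'].round(3),'gap',round(s['finger_gap'],3),'F',s['wrist_force'].round(1),'shift',d.round(1),
      'turn y',None if yaw is None else round(s['tool_rot'][2]-yaw,3))
E
python3 - <<'E'
from h import *
go(648,-168,240)
E
```

```text
t 0.1 at [233.1 633.  225.7] rot [-1.569  0.     2.789] gap 0.998 F [-1.   0.1 -0.2] shift [-666.2  -13.3  608.2] turn y None
```

Emit:
jog_arm(
  moves="-1 -25 -2 22 0 0 0;-1 -45 -3 41 0 0 0;-1 -45 -3 41 0 0 0;-1 -45 -3 41 0 0 0;-1 -45 -2 41 0 0 0;-1 -45 0 41 0 0 0;-1 -45 0 41 0 0 0;-1 -45 0 41 0 0 0;-1 -45 0 41 0 0 0;-1 -45 0 41 0 0 0",
)

```text
time: 1.35
ee_pos: [0.5021, 0.116, 0.2396]
tool_rot: [-1.571, -0.0, 2.789]
wrist_force: [0.8, -0.1, 0.2]
finger_gap: 1.0
```

Emit:
jog_arm(
  moves="-1 -45 0 41 0 0 0;-1 -45 0 41 0 0 0;-1 -45 0 41 0 0 0;-1 -45 0 41 0 0 0;-1 -45 0 41 0 0 0;-1 -11 0 12 0 0 0;-1 0 0 0 0 0 0;-1 0 0 0 0 0 0;-1 0 0 0 0 0 0",
)

```text
time: 2.48
ee_pos: [0.648, -0.1659, 0.2401]
tool_rot: [-1.571, 0.001, 2.79]
wrist_force: [0.0, -0.7, 1.1]
finger_gap: 1.001
```

```bash
python3 - <<'E'
from h import *
go(648,-168,129,2.75)
f=grab('scene');save(f,'s1',(180,150,380,380),3)
E
```

```text
t 2.48 at [ 648.  -165.9  240.1] rot [-1.571e+00  1.000e-03  2.790e+00] gap 1.001 F [ 0.  -0.7  1.1] shift [ -0.7 111.1   2. ] turn y 0.04
```

View pics/s1.png

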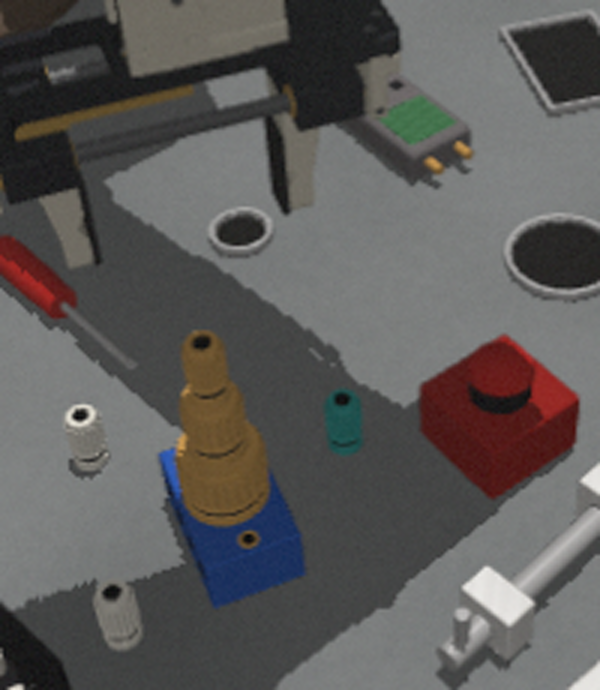

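The fingers hang open above the stack, which stands undisturbed with the small plug's top at crop (203,340). I'll go straight down.

Emit:
jog_arm(
  moves="-1 -1 20 2 0 0 0;-1 0 40 0 0 0 0;-1 0 31 0 0 0 0;-1 0 15 0 0 0 0;-1 0 5 0 0 0 0;-1 0 0 0 0 0 0;0.2 0 0 0 0 0 0;0.35 0 0 0 0 0 0;0.4 0 0 0 0 0 0;0.45 0 0 0 0 0 0",
)

```text
time: 3.78
ee_pos: [0.6484, -0.1695, 0.1287]
tool_rot: [-1.571, 0.0, 2.789]
wrist_force: [0.2, -0.1, 0.5]
finger_gap: 0.609
```

Emit:
jog_arm(
  moves="0.48 0 0 0 0 0 0;0.52 0 0 0 0 0 0;0.6 0 0 0 0 0 0;1 0 0 0 0 0 0;1 0 0 0 0 0 0;1 0 0 0 0 0 0;1 0 -5 0 0 0 0;1 0 -10 0 0 0 0;1 0 -20 0 0 0 0;1 0 -20 0 0 0 0",
)

```text
time: 5.03
ee_pos: [0.6485, -0.1695, 0.1848]
tool_rot: [-1.571, 0.0, 2.789]
wrist_force: [0.8, -0.2, -1.4]
finger_gap: 0.245
```

```bash
python3 - <<'E'
from h import *
go(444,-11,200)
f=grab('scene');save(f,'s2',(180,150,380,380),3)
E
```

```text
t 5.03 at [ 648.5 -169.5  184.8] rot [-1.571  0.     2.789] gap 0.245 F [ 0.8 -0.2 -1.4] shift [246.6 -15.2 -78.1] turn y None
```

View pics/s2.png

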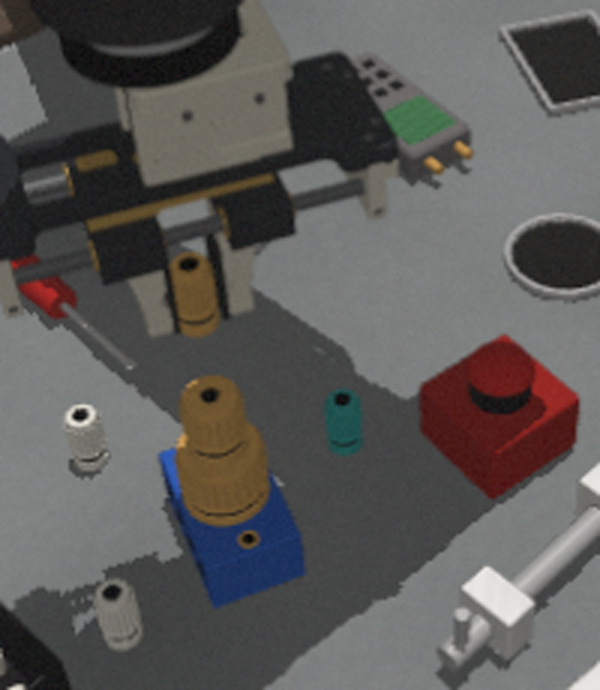

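Small plug is held upright between the fingers (crop (195,290)), and the rest of the stack stands.

Emit:
jog_arm(
  moves="1 12 -3 -4 0 0 0;1 28 -4 -9 0 0 0;1 36 -4 -11 0 0 0;1 36 -4 -11 0 0 0;1 36 0 -11 0 0 0;1 36 0 -11 0 0 0;1 32 0 -10 0 0 0;1 20 0 -7 0 0 0;1 10 0 -4 0 0 0;1 0 20 0 0 0 0",
)

```text
time: 6.32
ee_pos: [0.4449, -0.0105, 0.1795]
tool_rot: [-1.573, 0.003, 2.79]
wrist_force: [-0.1, 0.3, -2.7]
finger_gap: 0.241
```

Emit:
jog_arm(
  moves="1 0 40 0 0 0 0;1 0 40 0 0 0 0;1 0 40 0 0 0 0;1 0 20 0 0 0 0;1 0 10 0 0 0 0;1 0 0 0 0 0 0",
)

```text
time: 7.08
ee_pos: [0.4443, -0.0115, 0.0282]
tool_rot: [-1.57, -0.001, 2.789]
wrist_force: [-0.2, -0.8, -1.7]
finger_gap: 0.241
```

```bash
python3 - <<'E'
from h import *
go(444,-11,13.5)
f=grab('scene');save(f,'s3',(210,170,330,270),5)
E
```

```text
t 7.08 at [444.3 -11.5  28.2] rot [-1.570e+00 -1.000e-03  2.789e+00] gap 0.241 F [-0.2 -0.8 -1.7] shift [ 0.5 14.7 -0.3] turn y None
```

View pics/s3.png

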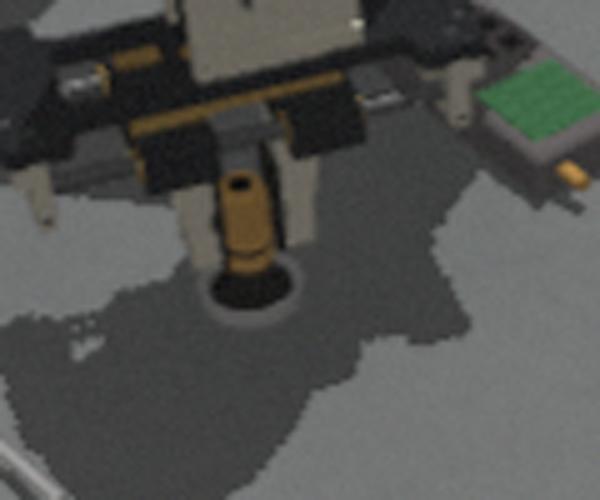

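Plug hangs above the dish at crop (248,265), about 15 mm above the floor.

Emit:
jog_arm(
  moves="1 0 7 0 0 0 0;1 0 5 0 0 0 0;1 0 2 0 0 0 0;1 0 1 0 0 0 0;1 0 0 0 0 0 0;1 0 0 0 0 0 0",
)

```text
time: 7.88
ee_pos: [0.4446, -0.0113, 0.0137]
tool_rot: [-1.571, 0.0, 2.789]
wrist_force: [0.6, 0.6, -0.4]
finger_gap: 0.244
```

Emit:
jog_arm(
  moves="0.45 0 0 0 0 0 0;0.35 0 0 0 0 0 0;0.1 0 0 0 0 0 0;-0.1 0 0 0 0 0 0;-0.1 0 0 0 0 0 0;-0.1 0 -10 0 0 0 0;-0.1 0 -30 0 0 0 0;-1 0 -50 0 0 0 0;-1 0 -50 0 0 0 0;-1 0 -20 0 0 0 0",
)

```text
time: 9.12
ee_pos: [0.4457, -0.011, 0.1775]
tool_rot: [-1.574, 0.004, 2.789]
wrist_force: [0.8, 0.5, -0.2]
finger_gap: 0.832
```

```bash
python3 - <<'E'
from h import *
go(648,-168,175)
f=grab('scene');save(f,'s4',(190,180,390,330),4)
E
```

```text
t 9.12 at [445.7 -11.  177.5] rot [-1.574  0.004  2.789] gap 0.832 F [ 0.8  0.5 -0.2] shift [-244.     3.3   77.5] turn y None
```

View pics/s4.png

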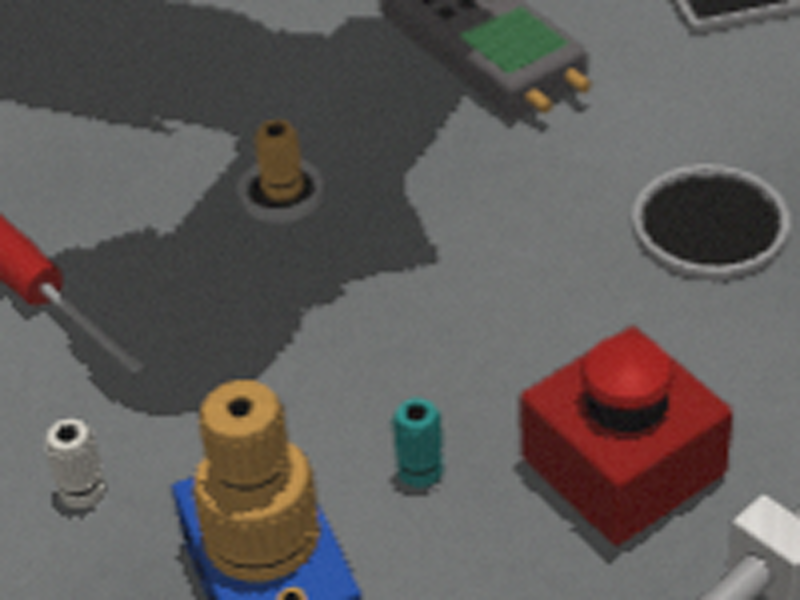

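The small plug stands upright, centred in its dish (crop (280,185)). Next is the medium plug.

Emit:
jog_arm(
  moves="-1 -20 0 6 0 0 0;-1 -40 0 13 0 0 0;-1 -50 0 16 0 0 0;-1 -50 0 16 0 0 0;-1 -50 0 16 0 0 0;-1 -24 0 8 0 0 0;-1 -10 0 3 0 0 0;-1 0 0 0 0 0 0;-1 0 0 0 0 0 0",
)

```text
time: 10.3
ee_pos: [0.6458, -0.1681, 0.1739]
tool_rot: [-1.571, -0.0, 2.789]
wrist_force: [-0.7, 1.8, -0.2]
finger_gap: 0.999
```

```bash
python3 - <<'E'
from h import *
go(648,-168,89)
f=grab('scene');W=world(f);C=f['color'].astype(int)
br=(abs(W[...,0]-.65)<.06)&(abs(W[...,1]+.168)<.06)&(C[...,0]>C[...,2]+40)
for a,b in((.115,.125),(.075,.085)):
    p=W[br&(W[...,2]>a)&(W[...,2]<b)]*1000;print(len(p),np.percentile(p,[2,98],axis=0).round(1).tolist())
E
```

```text
t 10.3 at [ 645.8 -168.1  173.9] rot [-1.571 -0.     2.789] gap 0.999 F [-0.7  1.8 -0.2] shift [-2.  84.9 -0.8] turn y None
239 [[636.0, -183.5, 115.7], [664.2, -155.8, 122.5]]
290 [[634.6, -192.5, 75.5], [673.7, -148.3, 83.8]]
```

Emit:
jog_arm(
  moves="-1 -2.5 20 -0.5 0 0 0;-1 0 35 0 0 0 0;-1 0 20 0 0 0 0;-1 0 7 0 0 0 0;-1 0 3 0 0 0 0;-0.2 0 0 0 0 0 0;-0.1 0 0 0 0 0 0;0 0 0 0 0 0 0;0.1 0 0 0 0 0 0;0.15 0 0 0 0 0 0",
)

```text
time: 11.6
ee_pos: [0.649, -0.1692, 0.0886]
tool_rot: [-1.571, 0.0, 2.789]
wrist_force: [0.1, -0.5, 0.2]
finger_gap: 0.492
```

Emit:
jog_arm(
  moves="0.2 0 0 0 0 0 0;0.24 0 0 0 0 0 0;0.3 0 0 0 0 0 0;1 0 0 0 0 0 0;1 0 0 0 0 0 0;1 0 0 0 0 0 0;1 0 -5 0 0 0 0;1 0 -10 0 0 0 0;1 0 -20 0 0 0 0;1 0 -20 0 0 0 0",
)

```text
time: 12.85
ee_pos: [0.6492, -0.169, 0.1447]
tool_rot: [-1.571, 0.0, 2.789]
wrist_force: [0.6, -0.3, -1.6]
finger_gap: 0.381
```

```bash
python3 - <<'E'
from h import *
go(435.5,-300,155)
f=grab('scene');save(f,'s5',(80,150,330,350),3)
E
```

```text
t 12.85 at [ 649.2 -169.   144.7] rot [-1.571  0.     2.789] gap 0.381 F [ 0.6 -0.3 -1.6] shift [155.3 -10.4 196.7] turn y None
```

View pics/s5.png

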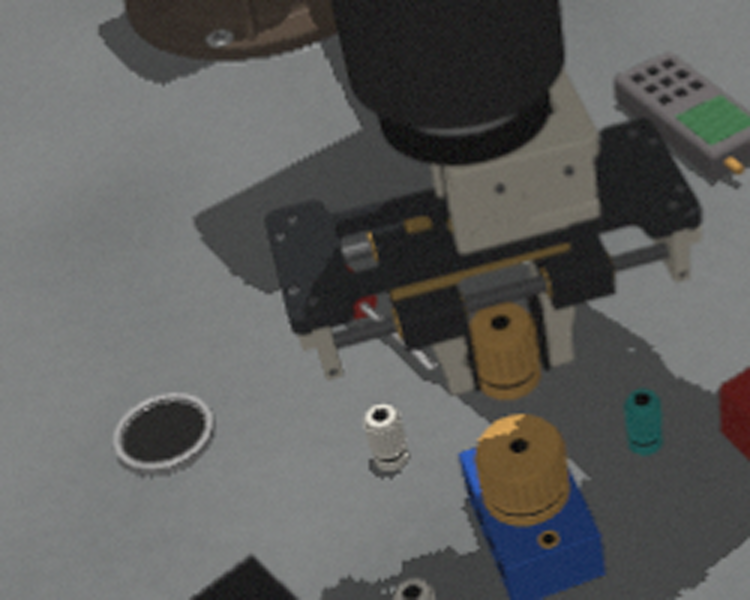

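Medium plug is lifted upright (crop (505,355)); the large plug and manifold are undisturbed.

Emit:
jog_arm(
  moves="1 8 -2 10 0 0 0;1 17 -4 22 0 0 0;1 23 -4 29 0 0 0;1 23 0 29 0 0 0;1 23 0 29 0 0 0;1 23 0 29 0 0 0;1 18 0 23 0 0 0;1 13 0 17 0 0 0;1 7 0 9 0 0 0;1 0 20 0 0 0 0",
)

```text
time: 14.15
ee_pos: [0.4364, -0.3014, 0.1347]
tool_rot: [-1.571, 0.004, 2.788]
wrist_force: [0.1, 0.7, -2.1]
finger_gap: 0.381
```

Emit:
jog_arm(
  moves="1 0 40 0 0 0 0;1 0 40 0 0 0 0;1 0 18 0 0 0 0;1 0 8 0 0 0 0;1 0 0 0 0 0 0;1 0 0 0 0 0 0",
)

```text
time: 14.9
ee_pos: [0.4363, -0.3007, 0.0284]
tool_rot: [-1.571, 0.002, 2.789]
wrist_force: [0.1, 0.3, -1.3]
finger_gap: 0.373
```

```bash
python3 - <<'E'
from h import *
go(435.5,-300,13.3)
f=grab('scene');save(f,'s6',(80,220,220,340),4)
E
```

```text
t 14.9 at [ 436.3 -300.7   28.4] rot [-1.571e+00  2.000e-03  2.789e+00] gap 0.373 F [ 0.1  0.3 -1.3] shift [ 1.  15.1 -0.4] turn y None
```

View pics/s6.png

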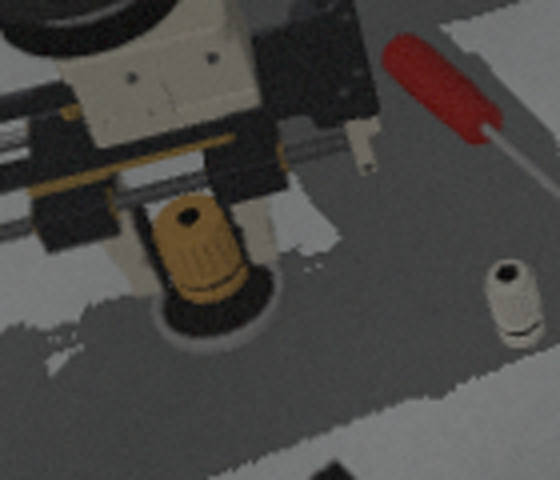

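Plug is over the medium dish (crop (210,285)), ready to lower.

Emit:
jog_arm(
  moves="1 0 7 0 0 0 0;1 0 5 0 0 0 0;1 0 2 0 0 0 0;1 0 1 0 0 0 0;1 0 0 0 0 0 0;1 0 0 0 0 0 0",
)

```text
time: 15.7
ee_pos: [0.4356, -0.3005, 0.0126]
tool_rot: [-1.571, 0.0, 2.789]
wrist_force: [-0.3, 0.5, -2.1]
finger_gap: 0.379
```

Emit:
jog_arm(
  moves="0.2 0 0 0 0 0 0;0.1 0 0 0 0 0 0;-0.1 0 0 0 0 0 0;-0.3 0 0 0 0 0 0;-0.3 0 0 0 0 0 0;-0.3 0 -10 0 0 0 0;-0.3 0 -30 0 0 0 0;-1 0 -40 0 0 0 0;-1 0 -30 0 0 0 0;-1 0 -10 0 0 0 0",
)

```text
time: 16.95
ee_pos: [0.4365, -0.3009, 0.1353]
tool_rot: [-1.571, 0.004, 2.789]
wrist_force: [-0.2, -0.2, -0.1]
finger_gap: 0.925
```

```bash
python3 - <<'E'
from h import *
go(648.5,-169,130)
f=grab('scene');save(f,'s7',(80,220,280,360),3)
f=grab('top');W=world(f);C=f['color'].astype(int)
br=(C[...,0]>C[...,2]+40)
for (x,y) in((.444,-.011),(.436,-.3)):
    p=W[br&(abs(W[...,0]-x)<.03)&(abs(W[...,1]-y)<.03)&(W[...,2]>.038)]*1000;print(len(p),p.mean(0).round(1),np.percentile(p,[2,98],axis=0).round(1).tolist())
E
```

```text
t 16.95 at [ 436.5 -300.9  135.3] rot [-1.571  0.004  2.789] gap 0.925 F [-0.2 -0.2 -0.1] shift [-153.4    6.  -196.9] turn y None
56 [443.6  -9.7  43.3] [[435.4, -18.9, 38.7], [451.7, -0.5, 47.6]]<stdin>:7: RuntimeWarning: Mean of empty slice.
  ret = um.true_divide(
Traceback (most recent call last):
IndexError: index -1 is out of bounds for axis 0 with size 0
```

View pics/s7.png

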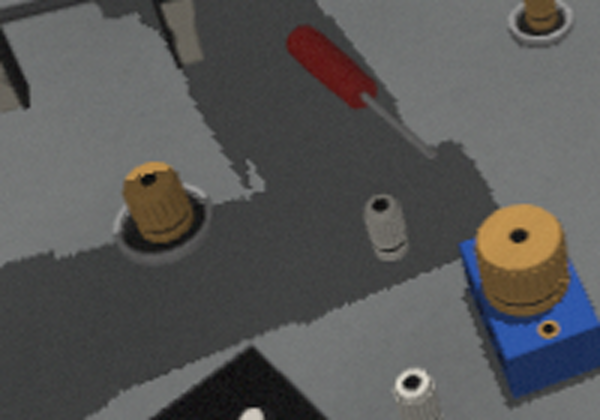

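The medium plug stands in its dish (crop (162,228)) and the small one in its own. The large plug is next.

Emit:
jog_arm(
  moves="-1 -10 0 -13 0 0 0;-1 -23 0 -29 0 0 0;-1 -33 0 -43 0 0 0;-1 -33 0 -43 0 0 0;-1 -29 0 -37 0 0 0;-1 -18 2 -22 0 0 0;-1 -7 4 -10 0 0 0;-1 0 0 0 0 0 0;-1 0 0 0 0 0 0;-1 0 0 0 0 0 0",
)

```text
time: 18.3
ee_pos: [0.6465, -0.1691, 0.127]
tool_rot: [-1.571, 0.0, 2.788]
wrist_force: [-0.0, -0.5, 0.7]
finger_gap: 1.0
```

```bash
python3 - <<'E'
from h import *
go(648.5,-169,49)
E
```

```text
t 18.3 at [ 646.5 -169.1  127. ] rot [-1.571  0.     2.788] gap 1.0 F [-0.  -0.5  0.7] shift [-1.8 78.  -0.8] turn y None
```

Emit:
jog_arm(
  moves="-1 -2 20 -0.8 0 0 0;-1 0 33 0 0 0 0;-1 0 17 0 0 0 0;-1 0 6 0 0 0 0;-1 0 2 0 0 0 0;-0.5 0 0 0 0 0 0;-0.4 0 0 0 0 0 0;-0.3 0 0 0 0 0 0;-0.25 0 0 0 0 0 0;-0.2 0 0 0 0 0 0",
)

```text
time: 19.55
ee_pos: [0.6492, -0.1686, 0.0487]
tool_rot: [-1.57, 0.0, 2.789]
wrist_force: [-0.4, -3.3, 0.7]
finger_gap: 0.608
```

Emit:
jog_arm(
  moves="-0.15 0 0 0 0 0 0;-0.12 0 0 0 0 0 0;-0.05 0 0 0 0 0 0;1 0 0 0 0 0 0;1 0 0 0 0 0 0;1 0 0 0 0 0 0;1 0 -5 0 0 0 0;1 0 -10 0 0 0 0;1 0 -25 0 0 0 0;1 0 -30 0 0 0 0",
)

```text
time: 20.8
ee_pos: [0.649, -0.1678, 0.1188]
tool_rot: [-1.571, -0.001, 2.789]
wrist_force: [0.8, -0.4, -4.4]
finger_gap: 0.564
```

```bash
python3 - <<'E'
from h import *
go(616.5,141.3,160)
f=grab('scene');save(f,'s8',(180,150,400,350),3)
E
```

```text
t 20.8 at [ 649.  -167.8  118.8] rot [-1.571e+00 -1.000e-03  2.789e+00] gap 0.564 F [ 0.8 -0.4 -4.4] shift [ 137.3  -41.  -278.9] turn y None
```

View pics/s8.png

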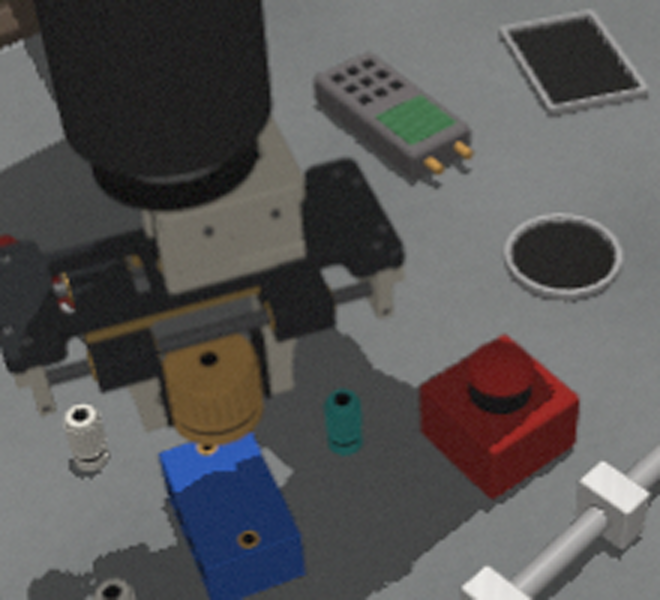

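Large plug is lifted upright (crop (212,390)) and the manifold sits level below it. I'll raise it, then cross to the large dish above button height.

Emit:
jog_arm(
  moves="1 0 -20 0 0 0 0;1 6 -20 -12 0 0 0;1 14 -5 -29 0 0 0;1 20 0 -40 0 0 0;1 22 0 -45 0 0 0;1 22 0 -45 0 0 0;1 22 0 -45 0 0 0;1 18 0 -37 0 0 0;1 9 0 -18 0 0 0;1 4 0 -8 0 0 0",
)

```text
time: 22.1
ee_pos: [0.6168, 0.1422, 0.1638]
tool_rot: [-1.571, 0.0, 2.79]
wrist_force: [-0.2, -0.3, -3.8]
finger_gap: 0.562
```

Emit:
jog_arm(
  moves="1 0 20 0 0 0 0;1 0 40 0 0 0 0;1 0 40 0 0 0 0;1 0 20 0 0 0 0;1 0 12 0 0 0 0;1 0 4 0 0 0 0;1 0 0 0 0 0 0;1 0 0 0 0 0 0",
)

```text
time: 23.1
ee_pos: [0.6178, 0.141, 0.0286]
tool_rot: [-1.572, 0.001, 2.789]
wrist_force: [0.1, 0.4, -3.6]
finger_gap: 0.566
```

```bash
python3 - <<'E'
from h import *
go(616.5,141.3,13)
f=grab('scene');save(f,'s9',(290,150,450,280),4)
E
```

```text
t 23.1 at [617.8 141.   28.6] rot [-1.572e+00  1.000e-03  2.789e+00] gap 0.566 F [ 0.1  0.4 -3.6] shift [ 1.3 15.6  0.1] turn y None
```

View pics/s9.png

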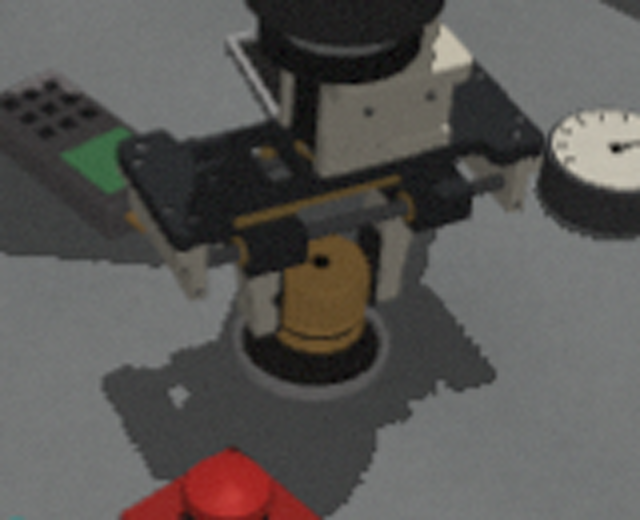

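Plug is over the large dish (crop (322,340)) and clear of the gauge and button. Lowering.

Emit:
jog_arm(
  moves="1 0 7 0 0 0 0;1 0 5 0 0 0 0;1 0 2 0 0 0 0;1 0 1 0 0 0 0;1 0 0 0 0 0 0;1 0 0 0 0 0 0",
)

```text
time: 23.9
ee_pos: [0.6172, 0.1407, 0.0127]
tool_rot: [-1.571, 0.0, 2.789]
wrist_force: [-2.2, -0.5, -0.8]
finger_gap: 0.567
```

Emit:
jog_arm(
  moves="-0.2 0 0 0 0 0 0;-0.3 0 0 0 0 0 0;-0.45 0 0 0 0 0 0;-0.6 0 0 0 0 0 0;-0.7 0 0 0 0 0 0;-0.8 0 -10 0 0 0 0;-0.8 0 -30 0 0 0 0;-1 0 -50 0 0 0 0;-1 0 -40 0 0 0 0;-1 0 -20 0 0 0 0",
)

```text
time: 25.15
ee_pos: [0.6182, 0.1411, 0.1664]
tool_rot: [-1.574, 0.003, 2.789]
wrist_force: [0.7, 0.6, -1.2]
finger_gap: 0.999
```

```bash
python3 - <<'E'
from h import *
go(648.5,-168.5,120)
f=grab('scene');save(f,'s10',(180,170,440,370),3)
for n in('scene','top'):
    if n=='top': f=grab(n)
    W=world(f);C=f['color'].astype(int)
    bl=(abs(W[...,0]-.65)<.08)&(abs(W[...,1]+.168)<.08)&(W[...,2]>.034)&(W[...,2]<.046)&((C[...,2]>C[...,0]+40)|(C[...,0]>C[...,2]+40))
    r=cv2.minAreaRect((W[bl][:,:2]*1000).astype(np.float32));print(n,bl.sum(),r)
    tp=W[(C[...,0]>C[...,2]+40)&(abs(W[...,0]-.6165)<.04)&(abs(W[...,1]-.141)<.04)&(abs(W[...,2]-.044)<.004)]*1000
    if len(tp): print(len(tp),np.percentile(tp,[2,98],axis=0).round(1).tolist())
E
```

```text
t 25.15 at [618.2 141.1 166.4] rot [-1.574  0.003  2.789] gap 0.999 F [ 0.7  0.6 -1.2] shift [-135.2   46.   280.2] turn y None
scene 1393 ((652.1531982421875, -170.00022888183594), (55.03262710571289, 91.71062469482422), 72.63294219970703)
287 [[599.1, 117.6, 40.9], [640.8, 160.9, 47.4]]
top 914 ((650.772216796875, -169.328125), (55.714805603027344, 90.34760284423828), 72.84414672851562)
163 [[595.4, 122.2, 40.6], [637.1, 151.6, 47.3]]
```

View pics/s10.png

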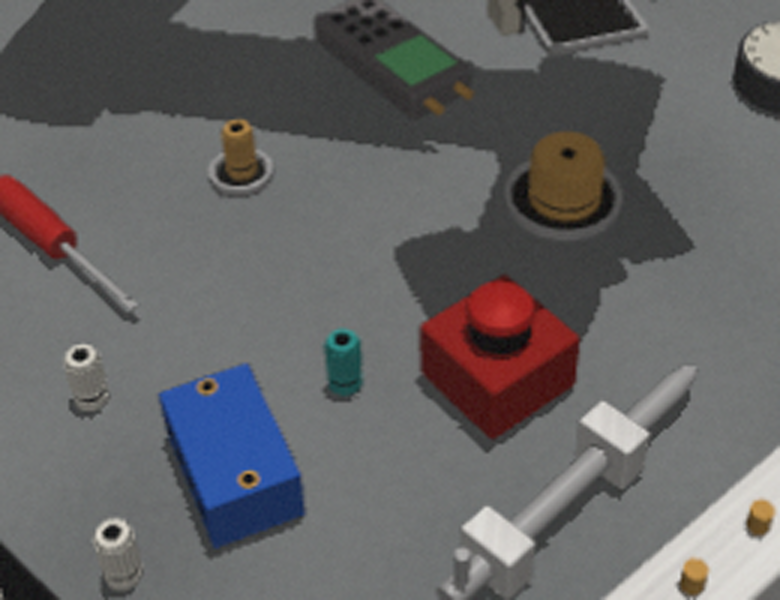

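Large plug stands in its dish (crop (566,190)) and the manifold is free at (230,450). I'll check the decoys for finger clearance first.

```bash
python3 - <<'E'
from h import *
f=load('top');W=world(f);C=f['color'].astype(int)
R=Ro.from_euler('z',2.84)
for n,(u,v) in dict(turq=(357,237),w1=(433,225),w2=(412,277)).items():
    s=np.s_[v-12:v+13,u-12:u+13]; p=W[s].reshape(-1,3);p=p[p[:,2]>.012]
    if len(p)==0: print(n,'hidden');continue
    q=R.inv().apply(p*1000-[651,-169.5,0])
    print(n,(p.mean(0)*1000).round(),'tool x',q[:,0].min().round(),q[:,0].max().round(),'tool z',q[:,1].min().round(),q[:,1].max().round(),'h',q[:,2].max().round())
go(651,-169.5,120,2.84)
E
```

```text
turq [637. -74.  79.] tool x 27.0 133.0 tool z -124.0 -76.0 h 1116.0
w1 [ 662. -250.   47.] tool x -48.0 133.0 tool z -124.0 88.0 h 1116.0
w2 [ 546. -193.   76.] tool x 81.0 133.0 tool z -124.0 71.0 h 1116.0
t 25.25 at [618.7 141.3 166.5] rot [-1.575  0.004  2.789] gap 1.002 F [ 0.5  0.3 -0.2] shift [-137.4   45.9  280.7] turn y -0.051
```

Emit:
jog_arm(
  moves="-1 -7 0 14 0 0 0;-1 -16 0 32 0 0 0;-1 -24 0 49 0 0 0;-1 -26 0 54 0 0 0;-1 -26 0 54 0 0 0;-1 -22 10 45 0 0 0;-1 -12 20 24 0 0 0;-1 -4 16 8 0 0 0;-1 0 0 0 0 -0.051 0;-1 0 0 0 0 0 0",
)

```text
time: 26.5
ee_pos: [0.6483, -0.1693, 0.1154]
tool_rot: [-1.57, -0.002, 2.84]
wrist_force: [-0.3, 0.6, 0.4]
finger_gap: 1.003
```

```bash
python3 - <<'E'
from h import *
go(651,-169.5,10,2.84)
E
```

```text
t 26.5 at [ 648.3 -169.3  115.4] rot [-1.57e+00 -2.00e-03  2.84e+00] gap 1.003 F [-0.3  0.6  0.4] shift [ -2.8 105.4  -0.7] turn y -0.0
```

Emit:
jog_arm(
  moves="-1 -2 20 -0.5 0 0 0;-1 0 40 0 0 0 0;-1 0 28 0 0 0 0;-1 0 12 0 0 0 0;-1 0 5 0 0 0 0;-1 0 0 0 0 0 0;-0.5 0 0 0 0 0 0;-0.45 0 0 0 0 0 0;-0.4 0 0 0 0 0 0;-0.35 0 0 0 0 0 0",
)

```text
time: 27.75
ee_pos: [0.6511, -0.1695, 0.0118]
tool_rot: [-1.571, 0.0, 2.84]
wrist_force: [0.0, -0.3, 0.1]
finger_gap: 0.683
```

Emit:
jog_arm(
  moves="-0.3 0 0 0 0 0 0;-0.27 0 0 0 0 0 0;-0.2 0 0 0 0 0 0;1 0 0 0 0 0 0;1 0 0 0 0 0 0;1 0 0 0 0 0 0;1 0 -5 0 0 0 0;1 0 -15 0 0 0 0;1 0 -30 0 0 0 0;1 0 -40 0 0 0 0",
)

```text
time: 29.0
ee_pos: [0.6505, -0.1691, 0.1023]
tool_rot: [-1.571, -0.001, 2.84]
wrist_force: [0.5, 0.3, -2.5]
finger_gap: 0.637
```

```bash
python3 - <<'E'
from h import *
go(460,314,170,2.712)
f=grab('scene');save(f,'s11',(180,150,400,350),3)
E
```

```text
t 29.0 at [ 650.5 -169.1  102.3] rot [-1.571e+00 -1.000e-03  2.840e+00] gap 0.637 F [ 0.5  0.3 -2.5] shift [ 325.5  -67.2 -404.7] turn y 0.128
```

View pics/s11.png

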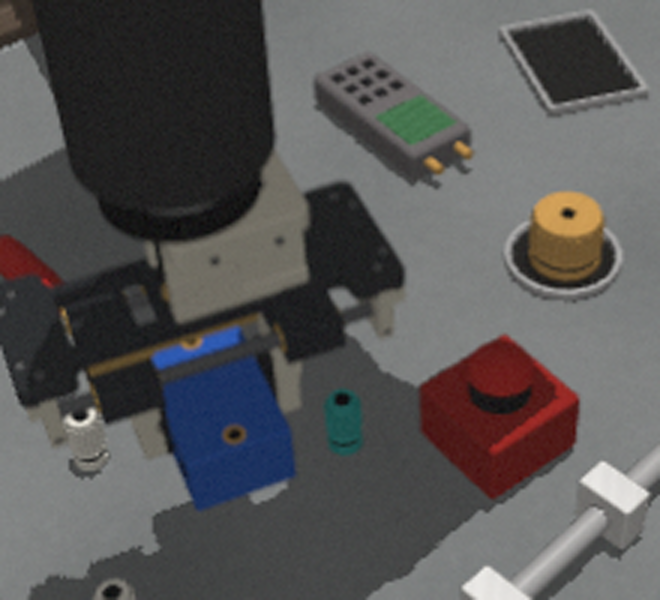

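Manifold is held level (crop (235,420)). I'll lift, cross and turn.

Emit:
jog_arm(
  moves="1 0 -30 0 0 0 0;1 5 -28 -6 0 0 0;1 14 -9 -18 0 0 0;1 26 0 -32 0 0 0;1 32 0 -40 0 0 0;1 34 0 -42 0 0 0;1 34 0 -42 0 0 0;1 34 0 -42 0 0 0;1 34 0 -42 0 0 0;1 34 0 -42 0 0 0",
)

```text
time: 30.3
ee_pos: [0.5041, 0.1981, 0.1684]
tool_rot: [-1.571, -0.0, 2.84]
wrist_force: [0.8, 0.0, -2.2]
finger_gap: 0.634
```

Emit:
jog_arm(
  moves="1 32 0 -40 0 0 0;1 24 0 -30 0 0 0;1 14 0 -18 0 0 0;1 8 0 -11 0 0 0;1 0 0 0 0 0.064 0;1 0 0 0 0 0.064 0;1 0 30 0 0 0 0;1 0 40 0 0 0 0;1 0 20 0 0 0 0;1 0 0 0 0 0 0",
)

```text
time: 31.55
ee_pos: [0.46, 0.3124, 0.077]
tool_rot: [-1.567, -0.001, 2.711]
wrist_force: [0.5, 0.3, -1.7]
finger_gap: 0.638
```

```bash
python3 - <<'E'
from h import *
go(460,314,28,2.712)
f=grab('scene');save(f,'s12',(270,80,470,230),4)
E
```

```text
t 31.55 at [460.  312.4  77. ] rot [-1.567e+00 -1.000e-03  2.711e+00] gap 0.638 F [ 0.5  0.3 -1.7] shift [ 0.6 49.  -1.6] turn y -0.001
```

View pics/s12.png

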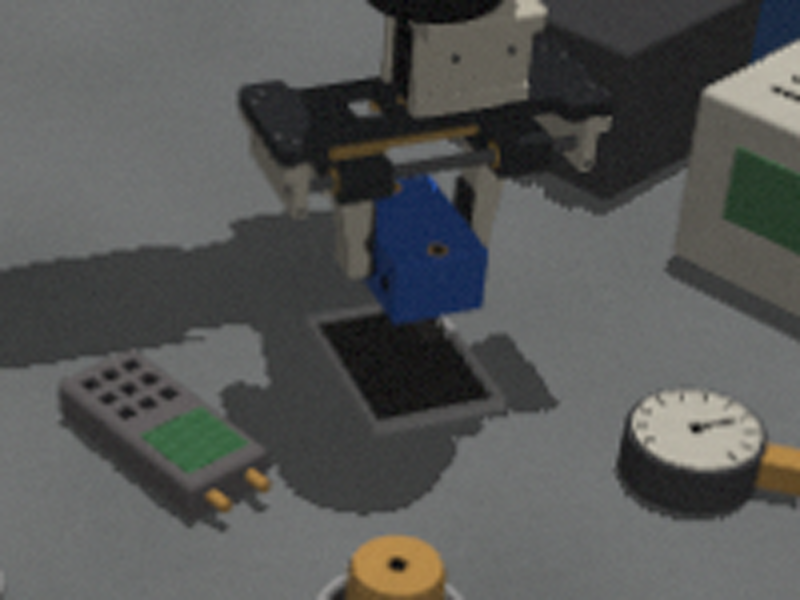

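Manifold is above the tray, aligned with it, and the meter and instrument boxes are clear.

Emit:
jog_arm(
  moves="1 0 20 -1.5 0 0 0;1 0 20 0 0 0 0;1 0 8 0 0 0 0;1 0 4 0 0 0 0;1 0 3 0 0 0 0;1 0 2 0 0 0 0;1 0 0 0 0 0 0;1 0 0 0 0 0 0",
)

```text
time: 32.6
ee_pos: [0.4618, 0.3153, 0.0218]
tool_rot: [-1.571, 0.0, 2.712]
wrist_force: [-0.2, -1.0, -2.9]
finger_gap: 0.636
```

```bash
python3 - <<'E'
from h import *
go(460,314,15,2.712)
E
```

```text
t 32.6 at [461.8 315.3  21.8] rot [-1.571  0.     2.712] gap 0.636 F [-0.2 -1.  -2.9] shift [1.1 6.8 1.9] turn y -0.0
```

Emit:
jog_arm(
  moves="1 1 3 1.5 0 0 0;1 0 2 0 0 0 0;1 0 1.5 0 0 0 0;1 0 0 0 0 0 0;1 0 0 0 0 0 0;1 0 0 0 0 0 0",
)

```text
time: 33.35
ee_pos: [0.46, 0.3141, 0.0156]
tool_rot: [-1.571, 0.0, 2.712]
wrist_force: [-3.5, -1.7, 5.0]
finger_gap: 0.635
```

Emit:
jog_arm(
  moves="-0.3 0 0 0 0 0 0;-0.4 0 0 0 0 0 0;-0.6 0 0 0 0 0 0;-0.7 0 0 0 0 0 0;-0.7 0 0 0 0 0 0;-0.7 0 -10 0 0 0 0;-0.7 0 -30 0 0 0 0;-1 0 -50 0 0 0 0;-1 0 -50 0 0 0 0;-1 0 -30 0 0 0 0",
)

```text
time: 34.6
ee_pos: [0.4608, 0.3148, 0.1888]
tool_rot: [-1.575, 0.001, 2.712]
wrist_force: [0.7, 0.3, -0.3]
finger_gap: 0.998
```

Emit:
jog_arm(
  moves="-1 0 -30 0 0 0 0;-1 0 0 0 0 0 0;-1 0 0 0 0 0 0;-1 0 0 0 0 0 0",
)

```text
time: 35.1
ee_pos: [0.4598, 0.3138, 0.2142]
tool_rot: [-1.569, -0.0, 2.712]
wrist_force: [-0.2, -0.2, 0.5]
finger_gap: 1.004
```

```bash
python3 - <<'E'
from h import *
go(460,314,15,2.712)
f=grab('scene');save(f,'s13',(80,120,460,360),2)
for n in('scene','top'):
    if n=='top': f=grab(n)
    W=world(f);C=f['color'].astype(int);B=C[...,2]>C[...,0]+40;Y=C[...,0]>C[...,2]+40
    for k,x,y,h,m in(('S',.444,-.011,.016,Y),('M',.4355,-.3,.024,Y),('L',.6165,.1413,.033,Y),('man',.46,.314,.075,B|Y)):
        p=W[m&(abs(W[...,0]-x)<h)&(abs(W[...,1]-y)<h)&(abs(W[...,2]-.044)<.004)]*1000
        if len(p)>3: r=cv2.minAreaRect(p[:,:2].astype(np.float32));print(n,k,len(p),np.round(r[0],1),np.round(r[1],1),round(r[2],1),'z',np.median(p[:,2]).round(1))
E
```

```text
t 35.1 at [459.8 313.8 214.2] rot [-1.569 -0.     2.712] gap 1.004 F [-0.2 -0.2  0.5] shift [ -0.2 199.2  -0.6] turn y -0.0
scene S 49 [445.5 -11.1] [16.7 21.3] 27.3 z 44.3
scene M 188 [ 436.6 -299.3] [31.2 33.6] 2.6 z 44.2
scene L 309 [620.1 140.3] [45.2 47.5] 43.5 z 44.7
scene man 473 [461.4 314.5] [56.4 94.3] 65.0 z 45.2
top S 47 [442.8  -9.9] [18.3 17.4] 62.9 z 42.9
top M 142 [ 435.8 -298.3] [30.2 30.8] 44.5 z 43.7
top L 307 [617.4 140.5] [44.2 47. ] 0.2 z 43.9
top man 596 [462.  313.4] [57.4 87.1] 65.4 z 43.9
```

View pics/s13.png

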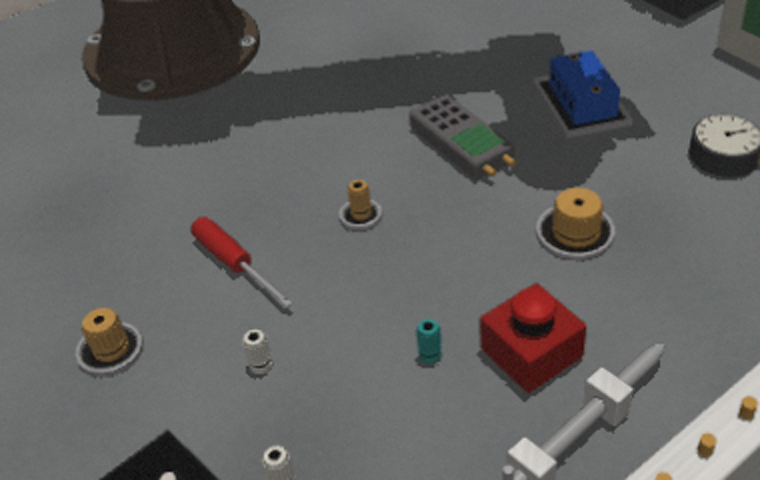

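All four parts are inside their rims: small (359,205), medium (108,340), large (578,225) and manifold (585,90). The gripper is clear, so I'm handing in.

```bash
python3 -c "
from station import env
print(env.sign_off())"
```

```text
the job is handed in; nothing more can be done
None
```

I took the stack apart from the top down, standing the small, medium and large plugs in their own dishes and laying the manifold along the tray. I handed the job in at about 35 s of robot time; sign-off gave no verdict.

- **Centring:** in the last check with both cameras, every part was within about 4 mm of its target centre. The widest was the large plug, about 3.7 mm off in the scene camera but about 1 mm off in the top one.
- **Seating:** the tops read 43–45 mm above the counter against 44 mm expected, so every part sits flat on its floor. The manifold's length was within about 0.01 rad of the tray's.
- **Rest of the scene:** the gripper was open and over 150 mm above the manifold. In the last picture the button looked untouched and the pitot tube was still in its clamps.
- **Disagreements:** the two cameras differed by at most about 3 mm, within what the calibration explains. One numeric check of the medium plug right after placing failed because the gripper hid it from the top camera. The scene picture and the final check cover it.

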